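# Pull a circuit card from a lock controller for inspection

### The arm

A 6-joint arm with a two-finger parallel gripper is mounted at the origin on the work surface. World frame = base frame: x ahead of the robot, y to its left, z up, the work surface at z = 0. Lengths are in m, angles in rad, forces in N, time in s.
With the tool pointing down it reaches from about 0.25 to 0.775 m from the base axis. Payload 4 kg.
Tool frame: the origin (TCP) lies on the centre line of the jaws, within the pads' length; the fingertips stand 11 mm ahead of it and the grasp point (between the pads) lies 8 mm behind it; z points along the fingers, y is the line along which they close (so a half turn about z gives the same grasp; the last joint's range is limited). The gripper opens to 94 mm and grips with 3 to 60 N. Pads are 16 mm wide; open, the fingers measure 119 mm over their backs; the gripper's body (75 mm by 177 mm) begins 78 mm behind the grasp point.
Start: joints at [1.115, 0.087, 1.371, -0, 1.684, -0.103], TCP at [0.19, 0.516, 0.217] pointing down, gripper open.
Joint ranges: [-3.1, 3.1], [-0.76, 2.03], [0.27, 2.55], [-1.08, 4.22], [0.17, 2.65], [-2.57, 2.57]. Speed limits (rad/s): [2.79, 2.79, 3.14, 3.14, 3.14, 3.14].

### API

Orientations are given as a unit quaternion [w, x, y, z].
In Python, from plant import manip gives the robot as it stands. The module is installed in compiled form; this text tells all that it offers.
- The arm moves only by the tool servo_tool, never from a script. Its arguments are lists of equal length, an entry for each row: "linear": the shift along the world's x, y, z in m, a list of three; "rot": the turn, a rotation vector about the world's x, y, z in rad, a list of three. A call has 1 to 12 rows; each row shifts and turns the commanded pose from where the row before left it; what a row does not reach is not made up. A row lasts 1/8 s, in which the tool goes at most 62.5 mm and 10.7 degrees, less where a joint would pass 70% of its speed; a pose out of reach is approached as far as the arm can. A call with a gripper value outside its range is refused whole. "fingers" is the opening, from 0 (shut) to 1 (fully open), set as the call begins (left out, the last holds). The fingers move at their own pace and stop on an object; the grip force is fixed at half the most. Time passes only in rows, so rows that do not move let the fingers close. It gives the time, the measured TCP pose, the force, the opening and the grip force at its end, in the units of the state.
- manip.get_state(): the state, without advancing time (a new reading comes with each control period).
- manip.get_image(name): name is "scene" or "top" or "wrist"; returns the picture (400x640x3 uint8, red, green, blue); there is no depth.
- manip.camera_model(name): a dict with "vertical_fov" (degrees; the focal length in pixels is half the picture's height over the tangent of half this angle, whatever the lens; pixels are square), "cx", "cy" (the principal point, pixels), "dist" ([k1, k2, p1, p2, k3] as OpenCV has them; the pictures are not rectified), "extrinsics" (4x4, takes a point from world to camera coordinates). Camera axes: x right, y up, looking along -z (the intrinsics and any distortion apply to the point x, -y, -z); pixel columns grow to the right and rows downward; lengths in m; the calibration is good to about 2 mm. A picture is of the moment at which its call begins: read the wrist's pose just before it. camera_model takes no time and is no camera call; for the wrist camera it gives the pose at the moment of the call.
- manip.sign_off(): hands the job in; it is judged then, once.
The state is a dict: "time": time; "q": joint angles; "joint_velocities": joint speeds; "joint_efforts": joint torques, N m; "tool_pos": TCP position; "tool_rot": TCP orientation; "ft_force": force on the tool from outside, world axes, zero at the start; "moment": the same for the moment, N m; "opening": opening from 0.0 (shut) to 1.0 (fully open); "grip_force": force on a finger pad.
Only numpy, scipy, OpenCV 4.12 (cv2) and the standard library are available. Lean on these libraries where they do the work, as an engineer would, in place of code of your own. Each camera call takes 0.05 s, during which the arm holds its last target. There are 200 camera calls.

### The job

Draw the green circuit card straight up out of its slot in the card cage and set it down, without dropping it, on the white inspection stand, about midway along it, foot in the trough and leaning back against the black backrest. Then lower the cage's clear cover gently until it is fully shut. Leave the blue and red cards in their slots and do not disturb the other things on the table.

Things in the scene. Friction and masses are not known exactly. Their poses are not given: they have to be found in the camera images.
- card_green: Green circuit card upright in one of the cage's three slots (which one varies). 120 mm long (its x), 5 mm thick (y), 110 mm high (z). Its top edge is a green grip strip 80 mm long, 10 mm thick, at 90 to 110 mm height. Chips on its -y face. About 160 g (varies). Origin: centre of its lower edge.
- card_green_top (a point): Middle of the green card's top edge, 110 mm above its origin along the card's z.
- card_blue: Blue circuit card of the same size with a blue grip strip, in another slot. Stays there. Origin: centre of its lower edge.
- card_red: Red circuit card of the same size with a red grip strip, in another slot. Stays there. Origin: centre of its lower edge.
- cage: Fixed aluminium card cage, 136 (x) by 150 mm (y). Origin: centre of its underside. Cards stand on its floor at z 10 mm, tops at 120. End walls at x -68..-62 and 62..68 reach z 130; sides open (rails to z 32). Slots along x at y -50, 0, +50, 8 mm wide, between ribs 12 mm long at the end walls, up to z 85. Cover hinged at its +x end, away from the robot.
- cover (a joint): Hinge of the cage's clear cover, rad. 0 = shut (level, resting on the end walls at 130 mm), about 1.6 to 1.8 = standing open at the far end (start), 1.85 = open stop. A friction hinge: it stays where it is left and needs about 2 to 4 N at the tab.
- cover_hinge (a point): Hinge axis of the cover, at its middle: in the cage frame x = +80 mm, y = 0, z = 130 mm. The axis runs along the cage's y. The cover is a clear plate with dark edging, 152 mm from hinge to free edge, 146 mm wide, 7 mm thick.
- cover_grip (a point): Grip point of the cover's yellow tab, 134 mm from the hinge axis along the cover and 28 mm outward. Tab 14 mm thick along cage y, 28 mm long, standing 6 to 42 mm off the cover. Pinched across the 14 mm with the tool down it can turn between the fingers as the cover swings. Cover shut: tab points up, near the robot's end; open: tab points away from the robot.
- stand: Fixed white stand, 180 (x) by 100 mm (y -35..65). Origin on the table below the backrest's foot. Trough floor at z 10 mm, from the front lip (y -29..-23, top z 25) to the black backrest (front face at y 0), which leans 18 deg towards +y, 8 mm thick, 180 long, top at z 70 (face there at y 19.5). The card stands with its x along the stand's x, either way round.
- padlock: Brass padlock, 55 x 50 x 26 mm with steel shackle, lying on the table. Bystander. Origin: centre of its underside.
- padlock_blue: Blue padlock, same size, lying on the table. Bystander. Origin: centre of its underside.
- lock_cylinder: Brass door-lock cylinder, 70 mm long, 32 mm high, on the table near the robot. Bystander. Origin: centre of its underside.
- screwdriver: Screwdriver lying on the table, right-hand side. Bystander. Origin: centre of its underside.
- mug: Blue mug, 80 mm wide, 90 mm high, left-hand side. Bystander. Origin: centre of its underside.

How it is judged:
By the outcome, as a careful person would: the job done as asked, in the order asked, and still so for the second after the job is handed in, with the robot touching nothing.
It also fails if it takes over 67 s, if anything falls off the work surface, if the arm or the gripper's body presses on something with over 40 N, if the wrist force passes 120 N, or if a joint passes its speed limit or range.

## Working session

There is one attempt and no reset: what is moved stays moved. The work goes in short steps, Python scripts to look and compute and a tool call to move; the robot and the scene stay as the last step left them, time stands still between calls to the robot, and variables do not carry over. Pictures are saved under pics/ and viewed, at most 10 in all, crops included, and the job is handed in when it is done.

Besides the shell and the picture viewer there is one more tool, called after "Call:" in YAML: its name, and indented under it one key for each argument. servo_tool: Moves the arm, as the interface text tells. Its arguments: {"type":"object","properties":{"linear":{"type":"array"},"rot":{"type":"array"},"fingers":{"type":"number"}},"required":["linear","rot"]}

```bash
mkdir -p pics
cat > h.py <<'E'
from plant import manip
import numpy as np, cv2
def cam(n):
    c=manip.camera_model(n); f=200/np.tan(np.radians(c["vertical_fov"])/2)
    K=np.array([[f,0,c["cx"]],[0,f,c["cy"]],[0,0,1]]); return K,np.array(c["dist"],float),np.array(c["extrinsics"])
def ray(C,uv):
    K,d,E=C; p=cv2.undistortPoints(np.array([[uv]],float),K,d)[0,0]
    R=E[:3,:3]; o=-R.T@E[:3,3]; return o,R.T@np.array([p[0],-p[1],-1.])
def onz(C,uv,z):
    o,v=ray(C,uv); return o+v*(z-o[2])/v[2]
def proj(C,P):
    K,d,E=C; q=(E[:3,:3]@np.atleast_2d(P).T).T+E[:3,3]; q=q*[1,-1,-1]
    return cv2.projectPoints(q,np.zeros(3),np.zeros(3),K,d)[0][:,0]
def tri(Cs,uvs):
    A=np.zeros((3,3));b=np.zeros(3)
    for C,uv in zip(Cs,uvs):
        o,v=ray(C,uv);v=v/np.linalg.norm(v);M=np.eye(3)-np.outer(v,v);A+=M;b+=M@o
    return np.linalg.solve(A,b)
def img(n,name):
    C=cam(n); I=manip.get_image(n); cv2.imwrite(f"pics/{name}.png",I[:,:,::-1]); return C,I
E
python3 - <<'E'
from h import *
for n in("scene","top"):
    C,I=img(n,n+"0"); R=C[2][:3,:3]; print(n,-R.T@C[2][:3,3],C[0][0,0])
a=cv2.imread("pics/scene0.png")
print(manip.get_state())
E
```

```text
scene [ 1.3142545  -0.60151995  0.80210824] 427.05485556161324
top [0.46356801 0.00571918 1.29024578] 399.2890419229275
{'time': 0.1, 'q': array([ 1.11489881e+00,  8.78860134e-02,  1.37211257e+00, -2.86315730e-05,
        1.68361009e+00, -1.03099185e-01]), 'joint_velocities': array([-0.00069661, -0.00287516, -0.00399115,  0.00091861,  0.00138986,
       -0.00155433]), 'joint_efforts': array([ 2.78518441e-03, -3.41250765e+01, -3.03302801e+01,  7.19676423e-02,
        3.03796912e-02, -8.49148660e-05]), 'tool_pos': array([0.189838  , 0.51568429, 0.21541373]), 'tool_rot': array([-2.64409242e-04,  1.75487244e-01,  9.84481189e-01, -9.72818943e-04]), 'ft_force': array([-0.42343702,  0.33331252, -0.23909566]), 'moment': array([ 0.00710799, -0.03061302,  0.0277047 ]), 'grip_force': 0.0, 'opening': 0.996800327420499}
```

View pics/scene0.png

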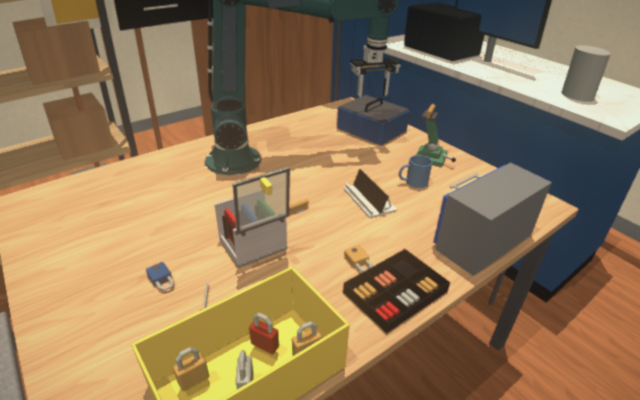

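View pics/top0.png

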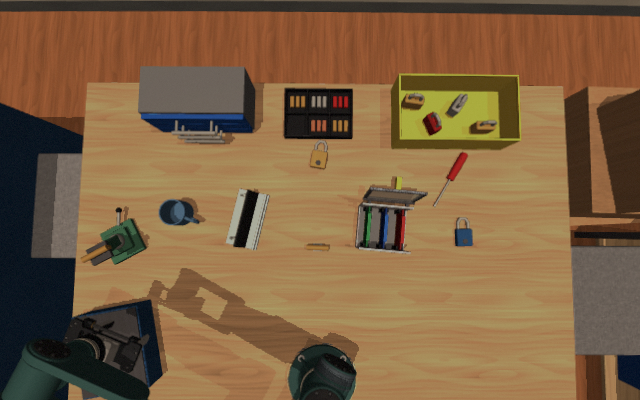

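The top view shows the cage at about (383,225), with the green card in its left slot near (367,227). The stand is at (248,218), with the black backrest in the middle of it, and the cover stands open at the far end with its tab at (398,183). Next I'll enlarge this part.

Run:
```python
from h import *
C=cam("top");I=cv2.imread("pics/top0.png")
cv2.imwrite("pics/topc.png",np.hstack([cv2.resize(I[170:265,340:440],None,fx=5,fy=5,interpolation=cv2.INTER_CUBIC),cv2.resize(I[170:265,220:280],None,fx=5,fy=5,interpolation=cv2.INTER_CUBIC)]))
H=cv2.cvtColor(I,cv2.COLOR_BGR2HSV)
def m(lo,hi,box,z,n):
    x0,y0,x1,y1=box; k=cv2.inRange(H,lo,hi); mm=np.zeros_like(k);mm[y0:y1,x0:x1]=k[y0:y1,x0:x1]
    nn,l,s,c=cv2.connectedComponentsWithStats(mm); 
    if nn<2: print(n,'none');return
    i=1+np.argmax(s[1:,4]); r=cv2.minAreaRect(np.argwhere(l==i)[:,::-1].astype(np.float32))
    print(n,s[i],c[i],r,[np.round(onz(C,p,z),3)[:2] for p in cv2.boxPoints(r)],onz(C,c[i],z).round(3))
m((45,80,30),(85,255,255),(350,195,420,255),.12,"green")
m((100,80,30),(130,255,255),(350,195,420,255),.12,"blue")
m((0,120,40),(8,255,255),(350,195,420,255),.12,"red")
m((0,0,0),(180,255,60),(220,180,280,260),.06,"black")
m((0,0,150),(180,50,255),(220,180,280,260),.01,"white")
```

```text
green [365 206   7  41 146] [368.00684932 225.97260274] ((368.0178527832031, 226.0450439453125), (4.201536178588867, 40.28276824951172), 4.969740390777588) [array([ 0.417, -0.122]), array([ 0.534, -0.132]), array([ 0.533, -0.144]), array([ 0.416, -0.134])] [ 0.475 -0.133  0.12 ]
blue [382 208   7  41 158] [384.70253165 228.1835443 ] ((384.7705383300781, 228.02462768554688), (4.61732292175293, 40.107330322265625), 5.19442892074585) [array([ 0.412, -0.17 ]), array([ 0.528, -0.181]), array([ 0.527, -0.194]), array([ 0.411, -0.183])] [ 0.469 -0.182  0.12 ]
red [399 209   6  41 154] [401.66883117 229.87662338] ((401.76641845703125, 229.0697021484375), (4.798394203186035, 40.197872161865234), 5.19442892074585) [array([ 0.409, -0.219]), array([ 0.526, -0.23 ]), array([ 0.525, -0.244]), array([ 0.408, -0.233])] [ 0.464 -0.231  0.12 ]
black [234 190  24  57 644] [245.75776398 218.86956522] ((245.50001525878906, 219.0), (11.641709327697754, 57.96601486206055), 14.03624439239502) [array([0.411, 0.274]), array([0.585, 0.235]), array([0.576, 0.2  ]), array([0.403, 0.239])] [0.494 0.236 0.06 ]
white [246 194  20  56 429] [255.56876457 220.96969697] ((255.55882263183594, 220.7647247314453), (7.761139392852783, 56.510799407958984), 14.03624439239502) [array([0.405, 0.246]), array([0.58 , 0.206]), array([0.575, 0.182]), array([0.399, 0.222])] [0.489 0.214 0.01 ]
```

View pics/topc.png

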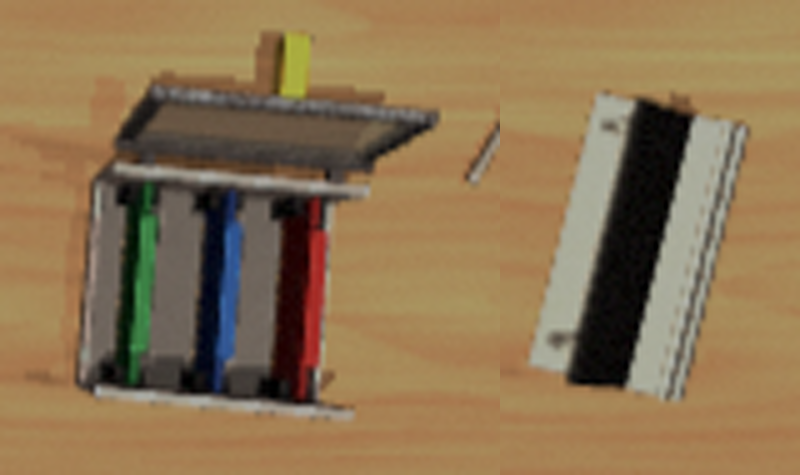

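Call:
servo_tool:
  linear:
    - [0.0215,-0.049,0.004]
    - [0.0215,-0.049,0.004]
    - [0.0215,-0.049,0.004]
    - [0.0215,-0.049,0.004]
    - [0.0215,-0.049,0.004]
    - [0.0215,-0.049,0.004]
    - [0.0215,-0.049,0.004]
    - [0.0215,-0.049,0.004]
    - [0.0215,-0.049,0.004]
    - [0.0215,-0.049,0.004]
    - [0.0215,-0.049,0.004]
    - [0.0215,-0.049,0.004]
  rot:
    - [0,0,0.022]
    - [0,0,0.022]
    - [0,0,0.022]
    - [0,0,0.022]
    - [0,0,0.022]
    - [0,0,0.022]
    - [0,0,0.022]
    - [0,0,0.022]
    - [0,0,0.022]
    - [0,0,0.022]
    - [0,0,0.022]
    - [0,0,0.022]
  fingers: 0.4

```text
time: 1.6
tool_pos: [0.4483, -0.0736, 0.2642]
tool_rot: [-0.0, 0.044, 0.999, 0.0]
ft_force: [0.9, 1.0, 0.7]
opening: 0.401
grip_force: 0.0
```

Call:
servo_tool:
  linear:
    - [0.014,-0.03,-0.005]
    - [0.013,-0.031,-0.005]
    - [0,0,0]
    - [0,0,0]
  rot:
    - [0,0,0]
    - [0,0,0]
    - [0,0,0]
    - [0,0,0]

```text
time: 2.1
tool_pos: [0.4747, -0.1323, 0.2543]
tool_rot: [-0.0, 0.044, 0.999, 0.0]
ft_force: [-0.6, 0.5, -0.3]
opening: 0.397
grip_force: 0.0
```

Run:
```python
from h import *
s=manip.get_state();print(s["tool_pos"],s["tool_rot"],s["time"],s["opening"])
C,I=img("wrist","w1")
print(-C[2][:3,:3].T@C[2][:3,3])
```

```text
[ 0.47470807 -0.13225777  0.25425485] [-4.25650022e-04  4.43170388e-02  9.99017313e-01  4.76364163e-04] 2.1 0.39730407922500566
[ 0.39978488 -0.126165    0.42391077]
```

View pics/w1.png

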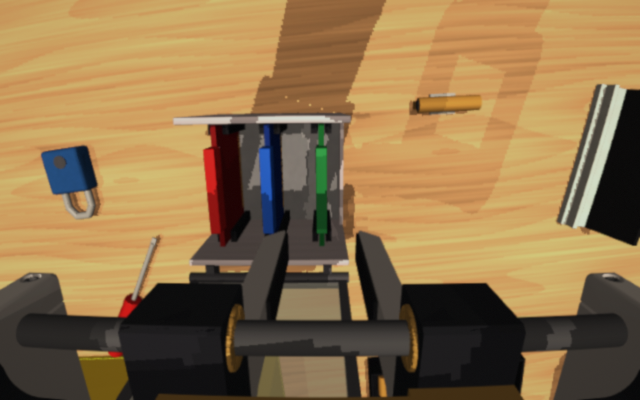

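The wrist view shows the green grip strip at about (321,177), with the fingers centred on it. The cage is square to the tool and the stand is at the right edge.

Run:
```python
from h import *
C=cam("wrist");I=cv2.imread("pics/w1.png");H=cv2.cvtColor(I,cv2.COLOR_BGR2HSV)
def m(lo,hi,box):
    x0,y0,x1,y1=box; k=cv2.inRange(H,lo,hi); mm=np.zeros_like(k);mm[y0:y1,x0:x1]=k[y0:y1,x0:x1];return mm
for n,lo,hi,b in(("g",(45,100,80),(85,255,255),(300,140,345,245)),("b",(100,100,100),(130,255,255),(250,140,290,245)),("r",(0,150,150),(8,255,255),(200,140,230,245))):
    k=m(lo,hi,b); 
    L=[]
    for r in range(150,204,6):
        c=np.flatnonzero(k[r])
        if len(c): L.append((r,c.min(),c.max(),*onz(C,((c.min()+c.max())/2,r),.12)[:2].round(4), round(np.linalg.norm(onz(C,(c.max()+1,r),.12)-onz(C,(c.min(),r),.12)),4)))
    L=np.array(L);rows=np.flatnonzero(k.any(1)); print(n,rows[[0,-1]]);print(L[[0,len(L)//2,-1]],np.polyfit(L[:,3],L[:,4],1))
for uv in((321,147),(321,206)): print(onz(C,uv,.12))
# end wall top corners near side
for uv in((174,121),(350,118)): print("wall",onz(C,uv,.13))
```

```text
g [140 232]
[[ 1.500e+02  3.160e+02  3.260e+02  4.372e-01 -1.291e-01  9.700e-03]
 [ 1.740e+02  3.160e+02  3.260e+02  4.587e-01 -1.310e-01  9.900e-03]
 [ 1.920e+02  3.160e+02  3.250e+02  4.752e-01 -1.330e-01  9.100e-03]] [-0.09623139 -0.08697617]
b [140 232]
[[ 1.500e+02  2.590e+02  2.690e+02  4.327e-01 -1.793e-01  9.800e-03]
 [ 1.740e+02  2.600e+02  2.700e+02  4.542e-01 -1.812e-01  9.900e-03]
 [ 1.980e+02  2.620e+02  2.710e+02  4.765e-01 -1.827e-01  9.200e-03]] [-0.08107043 -0.14408742]
r [149 232]
[[ 1.500e+02  2.030e+02  2.130e+02  4.280e-01 -2.291e-01  9.900e-03]
 [ 1.740e+02  2.050e+02  2.150e+02  4.496e-01 -2.310e-01  1.010e-02]
 [ 1.920e+02  2.070e+02  2.140e+02  4.663e-01 -2.334e-01  7.400e-03]] [-0.1069692  -0.18312093]
[ 0.43456657 -0.12891491  0.12      ]
[ 0.48846342 -0.13369175  0.12      ]
wall [ 0.39994704 -0.25083715  0.13      ]
wall [ 0.41141205 -0.10253912  0.13      ]
```

Call:
servo_tool:
  linear:
    - [0,0,-0.025]
    - [0,0,-0.025]
    - [0,0,-0.025]
    - [0,0,-0.025]
    - [0,0,-0.02]
    - [0,0,-0.015]
    - [0,0,-0.01]
    - [0,0,-0.007]
    - [0,0,0]
  rot:
    - [0,0,0]
    - [0,0,0]
    - [0,0,0]
    - [0,0,0]
    - [0,0,0]
    - [0,0,0]
    - [0,0,0]
    - [0,0,0]
    - [0,0,0]

```text
time: 3.28
tool_pos: [0.475, -0.1328, 0.1024]
tool_rot: [-0.0, 0.044, 0.999, 0.0]
ft_force: [-0.2, 0.1, 0.3]
opening: 0.403
grip_force: 0.0
```

Call:
servo_tool:
  linear:
    - [0,0,0]
    - [0,0,0]
    - [0,0,0]
    - [0,0,0]
    - [0,0,0]
    - [0,0,0]
  rot:
    - [0,0,0]
    - [0,0,0]
    - [0,0,0]
    - [0,0,0]
    - [0,0,0]
    - [0,0,0]
  fingers: 0.0

```text
time: 4.03
tool_pos: [0.4753, -0.1329, 0.1028]
tool_rot: [0.0, 0.044, 0.999, -0.0]
ft_force: [-0.5, 0.1, 1.8]
opening: 0.103
grip_force: 30.0
```

Call:
servo_tool:
  linear:
    - [0,0,0.005]
    - [0,0,0.01]
    - [0,0,0.015]
    - [0,0,0.015]
    - [0,0,0.015]
    - [0,0,0.015]
    - [0,0,0.015]
    - [0,0,0.02]
    - [0,0,0.02]
    - [0,0,0.02]
    - [0,0,0.01]
    - [0,0,0.005]
  rot:
    - [0,0,0]
    - [0,0,0]
    - [0,0,0]
    - [0,0,0]
    - [0,0,0]
    - [0,0,0]
    - [0,0,0]
    - [0,0,0]
    - [0,0,0]
    - [0,0,0]
    - [0,0,0]
    - [0,0,0]

```text
time: 5.52
tool_pos: [0.4751, -0.1329, 0.2681]
tool_rot: [0.0, 0.044, 0.999, -0.0]
ft_force: [0.5, -0.2, -2.3]
opening: 0.105
grip_force: 30.0
```

Call:
servo_tool:
  linear:
    - [0,0.01,0]
    - [0,0.03,0]
    - [0,0.035,0]
    - [0,0.035,0]
    - [0,0.035,0]
    - [0,0.035,0]
    - [0,0.02,0]
    - [0,0.01,0]
    - [0,0,0]
    - [0,0,0]
  rot:
    - [0,0,0]
    - [0,0,0]
    - [0,0,0]
    - [0,0,0]
    - [0,0,0]
    - [0,0,0]
    - [0,0,0]
    - [0,0,0]
    - [0,0,0]
    - [0,0,0]

```text
time: 6.78
tool_pos: [0.475, 0.0766, 0.2673]
tool_rot: [-0.0, 0.045, 0.999, -0.0]
ft_force: [0.1, 0.1, -1.4]
opening: 0.104
grip_force: 30.0
```

Run:
```python
from h import *
s=manip.get_state();print(s["tool_pos"],s["tool_rot"],s["time"],s["opening"])
C,I=img("wrist","w2"); np.savez("w2.npz",K=C[0],d=C[1],E=C[2])
C,I=img("scene","s2")
```

```text
[0.47499787 0.07656021 0.26726851] [-2.09545606e-04  4.47563055e-02  9.98997896e-01 -1.84105589e-04] 6.775 0.10354151577851717
```

View pics/w2.png

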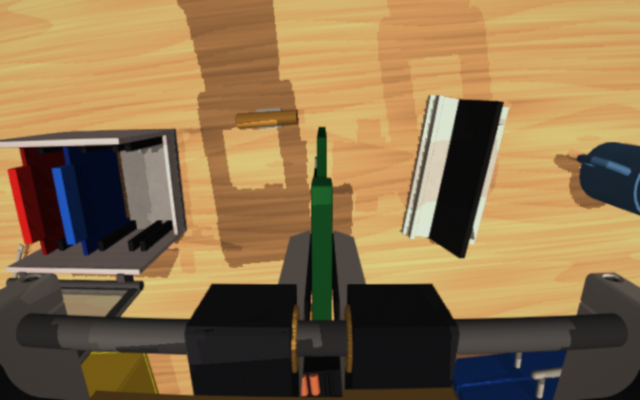

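The stand is fully visible: the backrest foot line runs from about (462,98) to (432,239) and its top edge from (504,102) to (466,257). The lip is on the left, at columns 403 to 432.

Run:
```python
from h import *
z=np.load("w2.npz");C=(z["K"],z["d"],z["E"]);I=cv2.imread("pics/w2.png")
k=cv2.inRange(I,(0,0,0),(50,50,50));mm=np.zeros_like(k);mm[85:265,425:512]=k[85:265,425:512]
n,l,s,c=cv2.connectedComponentsWithStats(mm);i=1+np.argmax(s[1:,4]);m=(l==i)
L,Rr=[],[]
for r in range(108,230,6):
    cc=np.flatnonzero(m[r]); L.append(onz(C,(cc.min()-.5,r),.01)); Rr.append(onz(C,(cc.max()+.5,r),.07))
L=np.array(L);Rr=np.array(Rr)
for n,A in(("foot",L),("top",Rr)):
    p=np.polyfit(A[:,0],A[:,1],1);print(n,p,np.arctan(p[0]),np.abs(np.polyval(p,A[:,0])-A[:,1]).max(), A[:,1].mean())
ct=max(cv2.findContours(m.astype(np.uint8),0,2)[0],key=cv2.contourArea);ap=cv2.approxPolyDP(ct,4,True)[:,0];print(ap.tolist())
for uv in ap: print(uv,onz(C,uv,.01).round(4),onz(C,uv,.07).round(4))
# lip outer top edge
w=[]
for r in range(110,226,8):
    row=cv2.inRange(I[r:r+1],(150,150,140),(255,255,255))[0]; cc=np.flatnonzero(row[395:470]);w.append((r,cc.min()+395))
A=np.array([onz(C,(u-.5,r),.025) for r,u in w]);p=np.polyfit(A[:,0],A[:,1],1);print("lip",w[::5],p,np.polyval(p,.49))
```

```text
foot [-0.2248578   0.34161131] -0.2211790940244317 0.0007748660201889745 0.23149705781788107
top [-0.22658714  0.36600198] -0.2228245943669425 0.0007425407890223612 0.25701379731382684
[[500, 102], [459, 102], [430, 233], [458, 256], [463, 256]]
[500 102] [0.4123 0.3012 0.01  ] [0.4106 0.2706 0.07  ]
[459 102] [0.4086 0.2499 0.01  ] [0.4074 0.2264 0.07  ]
[430 233] [0.5747 0.2124 0.01  ] [0.5501 0.1942 0.07  ]
[458 256] [0.6119 0.251  0.01  ] [0.5822 0.2274 0.07  ]
[463 256] [0.6126 0.258  0.01  ] [0.5828 0.2334 0.07  ]
lip [(110, np.int64(428)), (150, np.int64(420)), (190, np.int64(412))] [-0.22403472  0.29943701] 0.18965999304519446
```

Call:
servo_tool:
  linear:
    - [0.0034,0.0288,0]
    - [0.0034,0.0288,0]
    - [0.0034,0.0288,0]
    - [0.0034,0.0288,0]
    - [0.0034,0.0288,0]
    - [0.0034,0.0288,0]
    - [0,0,-0.005]
    - [0,0,-0.01]
    - [0,0,-0.01]
    - [0,0,-0.01]
    - [0,0,-0.01]
    - [0,0,-0.005]
  rot:
    - [0,0,-0.022]
    - [0,0,-0.022]
    - [0,0,-0.022]
    - [0,0,-0.022]
    - [0,0,-0.022]
    - [0,0,-0.022]
    - [-0.0511,0.0115,0]
    - [-0.0511,0.0115,0]
    - [-0.0511,0.0115,0]
    - [-0.0511,0.0115,0]
    - [-0.0511,0.0115,0]
    - [-0.0511,0.0115,0]

```text
time: 8.38
tool_pos: [0.4957, 0.2494, 0.2167]
tool_rot: [-0.018, 0.109, 0.981, -0.156]
ft_force: [-0.6, -0.2, -1.2]
opening: 0.104
grip_force: 30.0
```

Call:
servo_tool:
  linear:
    - [0,0,-0.015]
    - [0,0,-0.015]
    - [0,0,-0.008]
    - [0,0,0]
    - [0,0,0]
  rot:
    - [0,0,0]
    - [0,0,0]
    - [0,0,0]
    - [0,0,0]
    - [0,0,0]

```text
time: 9.0
tool_pos: [0.4957, 0.2499, 0.1802]
tool_rot: [-0.017, 0.109, 0.982, -0.155]
ft_force: [0.4, 0.3, -2.4]
opening: 0.107
grip_force: 30.0
```

Run:
```python
from h import *
from scipy.spatial.transform import Rotation as R
s=manip.get_state();q=s["tool_rot"];M=R.from_quat(q,scalar_first=True).as_matrix();print(s["tool_pos"],M.round(4),s["ft_force"])
_,S=img("scene","s3");C,T=img("wrist","w3");_,T2=img("top","t3")
a=cv2.resize(S[120:260,310:450],(560,560))
cv2.imwrite("pics/c3.png",a[:,:,::-1])
```

```text
[0.49569704 0.24986759 0.18017138] [[-9.756e-01  2.089e-01 -6.690e-02]
 [ 2.193e-01  9.281e-01 -3.009e-01]
 [-8.000e-04 -3.082e-01 -9.513e-01]] [ 0.40765829  0.27465708 -2.43644413]
```

View pics/c3.png

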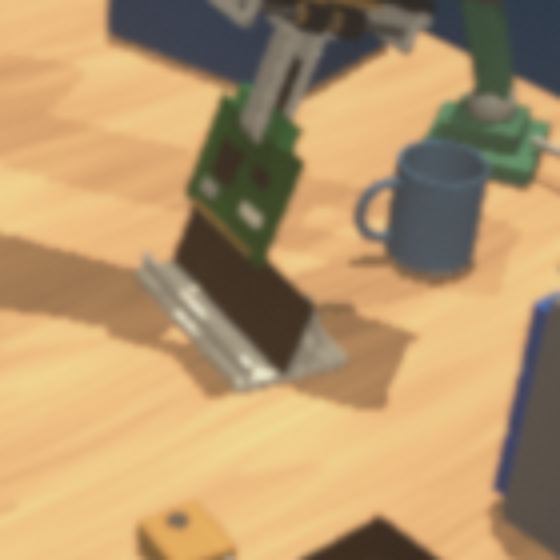

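The card is held tilted parallel to the backrest, just in front of it and above the trough. I'll lower it now.

Call:
servo_tool:
  linear:
    - [0,0,-0.01]
    - [0,0,-0.015]
    - [0,0,-0.015]
    - [0,0,-0.012]
    - [0,0,-0.01]
    - [0,0,-0.008]
    - [0,0,-0.004]
    - [0,0,-0.003]
    - [0,0,0]
    - [0,0,0]
  rot:
    - [0,0,0]
    - [0,0,0]
    - [0,0,0]
    - [0,0,0]
    - [0,0,0]
    - [0,0,0]
    - [0,0,0]
    - [0,0,0]
    - [0,0,0]
    - [0,0,0]

```text
time: 10.4
tool_pos: [0.4957, 0.2501, 0.1029]
tool_rot: [-0.017, 0.109, 0.982, -0.155]
ft_force: [0.0, 0.5, -1.7]
opening: 0.105
grip_force: 30.0
```

Call:
servo_tool:
  linear:
    - [0,0,-0.001]
    - [0,0,-0.001]
    - [0,0,-0.001]
    - [0,0,0]
    - [0,0,0]
  rot:
    - [0,0,0]
    - [0,0,0]
    - [0,0,0]
    - [0,0,0]
    - [0,0,0]

```text
time: 11.02
tool_pos: [0.4955, 0.2499, 0.0995]
tool_rot: [-0.017, 0.109, 0.982, -0.155]
ft_force: [-0.5, -0.3, -1.1]
opening: 0.105
grip_force: 30.0
```

Call:
servo_tool:
  linear:
    - [0.0003,0.0012,0]
    - [0.0003,0.0012,0]
    - [0,0,0]
    - [0,0,0]
  rot:
    - [0,0,0]
    - [0,0,0]
    - [0,0,0]
    - [0,0,0]

```text
time: 11.52
tool_pos: [0.496, 0.2524, 0.0995]
tool_rot: [-0.017, 0.109, 0.982, -0.155]
ft_force: [0.2, 0.8, -1.9]
opening: 0.105
grip_force: 30.0
```

Call:
servo_tool:
  linear:
    - [0.0002,0.001,0]
    - [0.0002,0.001,0]
    - [0,0,0]
    - [0,0,0]
  rot:
    - [0,0,0]
    - [0,0,0]
    - [0,0,0]
    - [0,0,0]

```text
time: 12.02
tool_pos: [0.4965, 0.2543, 0.0995]
tool_rot: [-0.017, 0.109, 0.982, -0.156]
ft_force: [-0.2, -0.3, -1.5]
opening: 0.105
grip_force: 30.0
```

Call:
servo_tool:
  linear:
    - [0.0002,0.001,0]
    - [0,0,0]
    - [0,0,0]
  rot:
    - [0,0,0]
    - [0,0,0]
    - [0,0,0]

```text
time: 12.4
tool_pos: [0.4966, 0.2549, 0.0995]
tool_rot: [-0.017, 0.109, 0.982, -0.156]
ft_force: [-0.3, -2.6, -2.0]
opening: 0.106
grip_force: 30.0
```

Call:
servo_tool:
  linear:
    - [0,0.0005,-0.0005]
    - [0,0,-0.0005]
    - [0,0,0]
    - [0,0,0]
  rot:
    - [0,0,0]
    - [0,0,0]
    - [0,0,0]
    - [0,0,0]

```text
time: 12.9
tool_pos: [0.4966, 0.255, 0.0994]
tool_rot: [-0.017, 0.109, 0.982, -0.156]
ft_force: [-1.1, -4.9, 4.2]
opening: 0.105
grip_force: 30.0
```

Call:
servo_tool:
  linear:
    - [0,0,-0.0007]
    - [0,0,0]
    - [0,0,0]
  rot:
    - [0,0,0]
    - [0,0,0]
    - [0,0,0]

```text
time: 13.28
tool_pos: [0.4967, 0.2549, 0.099]
tool_rot: [-0.017, 0.109, 0.981, -0.156]
ft_force: [-1.9, -4.8, 5.5]
opening: 0.106
grip_force: 30.0
```

Call:
servo_tool:
  linear:
    - [0,0,0]
    - [0,0,0]
    - [0,0,0]
    - [0,0,0]
    - [0,0,0]
  rot:
    - [0,0,0]
    - [0,0,0]
    - [0,0,0]
    - [0,0,0]
    - [0,0,0]
  fingers: 0.3

```text
time: 13.9
tool_pos: [0.4967, 0.256, 0.0977]
tool_rot: [-0.017, 0.109, 0.982, -0.155]
ft_force: [-0.6, 1.1, 0.1]
opening: 0.301
grip_force: 0.0
```

Call:
servo_tool:
  linear:
    - [0.0003,0.0015,0.0047]
    - [0.0007,0.003,0.0095]
    - [0.0013,0.006,0.019]
    - [0.0013,0.006,0.019]
    - [0.0013,0.006,0.019]
    - [0.0013,0.006,0.019]
    - [0.0013,0.006,0.019]
    - [0,0,0]
  rot:
    - [0,0,0]
    - [0,0,0]
    - [0,0,0]
    - [0,0,0]
    - [0,0,0]
    - [0,0,0]
    - [0,0,0]
    - [0,0,0]

```text
time: 14.9
tool_pos: [0.5051, 0.2913, 0.2096]
tool_rot: [-0.015, 0.109, 0.982, -0.154]
ft_force: [0.1, 0.0, -0.3]
opening: 0.301
grip_force: 0.0
```

Run:
```python
from h import *
Cs,S=img("scene","s4");Ct,T=img("top","t4")
a=cv2.resize(S[130:250,320:440],(480,480),interpolation=cv2.INTER_CUBIC);b=cv2.resize(S[160:280,200:320],(480,480),interpolation=cv2.INTER_CUBIC)
a=cv2.resize(np.hstack([a,b]),(800,400))
cv2.imwrite("pics/c4.png",a[:,:,::-1])
H=cv2.cvtColor(S,cv2.COLOR_RGB2HSV)
def comp(I,box):
    H=cv2.cvtColor(I,cv2.COLOR_RGB2HSV);k=cv2.inRange(H,(24,120,110),(34,255,255));x0,y0,x1,y1=box;m=np.zeros_like(k);m[y0:y1,x0:x1]=k[y0:y1,x0:x1]
    n,l,s,c=cv2.connectedComponentsWithStats(m);i=1+np.argmax(s[1:,4]);print(s[i],c[i]);return c[i]
p=tri([Cs,Ct],[comp(S,(250,170,285,200)),comp(T,(385,170,410,200))]);print("tab",p,proj(Cs,p),proj(Ct,p))
```

```text
[260 177  12  10  67] [265.41791045 181.44776119]
[396 176   6  14  66] [398.77272727 182.6969697 ]
tab [ 0.58489073 -0.19229778  0.27568406] [[264.91992351 181.41550276]] [[398.3904208 182.4591216]]
```

View pics/c4.png

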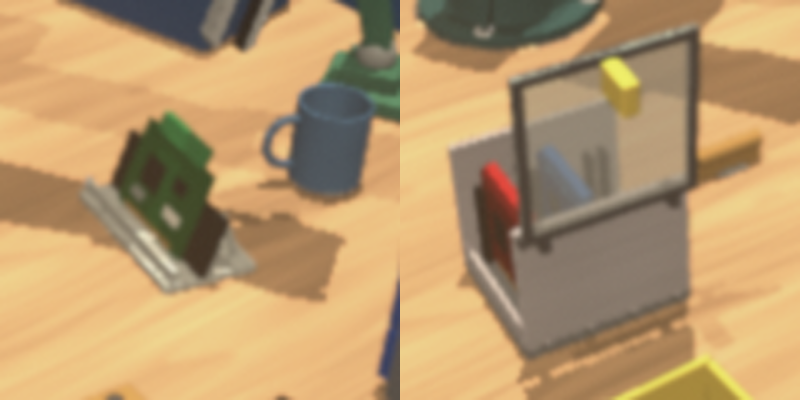

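The card is standing midway along the stand, leaning on the backrest. The cover is at about 1.63 rad with the tab at about (0.586,-0.193,0.262). I'll go above the tab next.

Call:
servo_tool:
  linear:
    - [0,0,0.025]
    - [0,0,0.025]
    - [0,0,0.025]
    - [0,0,0.025]
    - [0,0,0.025]
    - [0,0,0.025]
    - [0.008,-0.04,0]
    - [0.008,-0.05,0]
    - [0.008,-0.05,0]
    - [0.008,-0.05,0]
    - [0.008,-0.05,0]
    - [0.008,-0.05,0]
  rot:
    - [0.0511,-0.0115,0]
    - [0.0511,-0.0115,0]
    - [0.0511,-0.0115,0]
    - [0.0511,-0.0115,0]
    - [0.0511,-0.0115,0]
    - [0.0511,-0.0115,0]
    - [0,0,0.022]
    - [0,0,0.022]
    - [0,0,0.022]
    - [0,0,0.022]
    - [0,0,0.022]
    - [0,0,0.022]
  fingers: 0.4

```text
time: 16.5
tool_pos: [0.5517, -0.0018, 0.3601]
tool_rot: [0.003, 0.044, 0.999, 0.0]
ft_force: [0.1, 0.7, 0.8]
opening: 0.399
grip_force: 0.0
```

Call:
servo_tool:
  linear:
    - [0.008,-0.05,0]
    - [0.008,-0.05,0]
    - [0.008,-0.05,0]
    - [0.008,-0.044,0]
    - [0,0,0]
    - [0,0,0]
  rot:
    - [0,0,0]
    - [0,0,0]
    - [0,0,0]
    - [0,0,0]
    - [0,0,0]
    - [0,0,0]

```text
time: 17.25
tool_pos: [0.5837, -0.1936, 0.359]
tool_rot: [0.001, 0.045, 0.999, 0.0]
ft_force: [0.7, -0.4, -0.4]
opening: 0.397
grip_force: 0.0
```

Run:
```python
from h import *
s=manip.get_state();print(s["tool_pos"],s["tool_rot"],s["time"])
C,I=img("wrist","w5")
```

```text
[ 0.58369187 -0.19357247  0.35899895] [1.47049637e-03 4.46037796e-02 9.99003674e-01 1.22930230e-05] 17.25
```

View pics/w5.png

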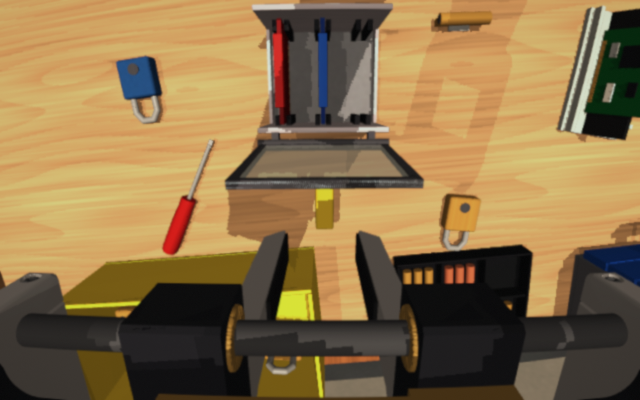

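The yellow tab's end face is at about (324,209), between the fingers' columns, and the cover edge is at row 185.

Run:
```python
from h import *
C=cam("wrist")
for uv in((324,190),(324,209),(324,227),(316,209),(333,209)): print(uv,onz(C,uv,.276))
```

```text
(324, 190) [ 0.57032553 -0.18999208  0.276     ]
(324, 209) [ 0.58524673 -0.1912829   0.276     ]
(324, 227) [ 0.59981751 -0.19254263  0.276     ]
(316, 209) [ 0.58470533 -0.19738421  0.276     ]
(333, 209) [ 0.58585661 -0.18441805  0.276     ]
```

Call:
servo_tool:
  linear:
    - [0.003,0.0015,-0.01]
    - [0,0,-0.02]
    - [0,0,-0.02]
    - [0,0,-0.02]
    - [0,0,-0.015]
    - [0,0,-0.01]
    - [0,0,-0.01]
    - [0,0,0]
  rot:
    - [0,0,0]
    - [0,0,0]
    - [0,0,0]
    - [0,0,0]
    - [0,0,0]
    - [0,0,0]
    - [0,0,0]
    - [0,0,0]

```text
time: 18.3
tool_pos: [0.5869, -0.192, 0.2512]
tool_rot: [-0.001, 0.044, 0.999, 0.0]
ft_force: [0.0, 0.1, 0.3]
opening: 0.4
grip_force: 0.0
```

Call:
servo_tool:
  linear:
    - [0,0,0]
    - [0,0,0]
    - [0,0,0]
    - [0,0,0]
    - [0,0,0]
  rot:
    - [0,0,0]
    - [0,0,0]
    - [0,0,0]
    - [0,0,0]
    - [0,0,0]
  fingers: 0.0

```text
time: 18.92
tool_pos: [0.5874, -0.1919, 0.2526]
tool_rot: [0.001, 0.044, 0.999, 0.0]
ft_force: [-0.3, 1.7, 2.3]
opening: 0.146
grip_force: 30.0
```

Run:
```python
from h import *
s=manip.get_state();p=s["tool_pos"]+[0,0,.008];print(p,s["ft_force"],s["opening"])
ex=np.array([.996,-.0896,0]);c=np.array([.4702,-.1824,0])
h=c+.08*ex+[0,0,.13]; d=p-h; x=d@ex; z=d[2]; r=np.hypot(x,z); a=np.arctan2(z,x); off=np.pi-np.arctan2(28,134)
print("r",r,"theta",off-a, "yoff",d@[.0896,.996,0])
th0=off-a
N=24; u=np.linspace(0,1,N+1); t=th0*(1-u); A=off-t
X=r*np.cos(A);Z=r*np.sin(A)
for i in range(N): print([round((X[i+1]-X[i])*.996,4),round(-(X[i+1]-X[i])*.0896,4),round(Z[i+1]-Z[i],4)],end=",")
```

```text
[ 0.58740716 -0.19189687  0.26064552] [-0.33184822  1.73380764  2.31558843] 0.14575276034577653
r 0.13594461399582958 theta 1.6449325063604685 yoff 0.0010428817213250924
[np.float64(-0.009), np.float64(0.0008), np.float64(0.0023)],[np.float64(-0.0091), np.float64(0.0008), np.float64(0.0016)],[np.float64(-0.0092), np.float64(0.0008), np.float64(0.001)],[np.float64(-0.0093), np.float64(0.0008), np.float64(0.0004)],[np.float64(-0.0093), np.float64(0.0008), np.float64(-0.0003)],[np.float64(-0.0092), np.float64(0.0008), np.float64(-0.0009)],[np.float64(-0.0092), np.float64(0.0008), np.float64(-0.0015)],[np.float64(-0.009), np.float64(0.0008), np.float64(-0.0022)],[np.float64(-0.0089), np.float64(0.0008), np.float64(-0.0028)],[np.float64(-0.0086), np.float64(0.0008), np.float64(-0.0034)],[np.float64(-0.0084), np.float64(0.0008), np.float64(-0.004)],[np.float64(-0.0081), np.float64(0.0007), np.float64(-0.0045)],[np.float64(-0.0078), np.float64(0.0007), np.float64(-0.0051)],[np.float64(-0.0074), np.float64(0.0007), np.float64(-0.0056)],[np.float64(-0.007), np.float64(0.0006), np.float64(-0.0061)],[np.float64(-0.0066), np.float64(0.0006), np.float64(-0.0066)],[np.float64(-0.0061), np.float64(0.0006), np.float64(-0.007)],[np.float64(-0.0056), np.float64(0.0005), np.float64(-0.0074)],[np.float64(-0.0051), np.float64(0.0005), np.float64(-0.0078)],[np.float64(-0.0046), np.float64(0.0004), np.float64(-0.0081)],[np.float64(-0.004), np.float64(0.0004), np.float64(-0.0084)],[np.float64(-0.0034), np.float64(0.0003), np.float64(-0.0087)],[np.float64(-0.0028), np.float64(0.0003), np.float64(-0.0089)],[np.float64(-0.0022), np.float64(0.0002), np.float64(-0.009)],
```

Call:
servo_tool:
  linear:
    - [-0.0045,0.0004,0.0012]
    - [-0.0045,0.0004,0.0011]
    - [-0.0091,0.0008,0.0016]
    - [-0.0092,0.0008,0.001]
    - [-0.0093,0.0008,0.0004]
    - [-0.0093,0.0008,-0.0003]
    - [-0.0092,0.0008,-0.0009]
    - [-0.0092,0.0008,-0.0015]
    - [-0.009,0.0008,-0.0022]
    - [0,0,0]
  rot:
    - [0,0,0]
    - [0,0,0]
    - [0,0,0]
    - [0,0,0]
    - [0,0,0]
    - [0,0,0]
    - [0,0,0]
    - [0,0,0]
    - [0,0,0]
    - [0,0,0]

```text
time: 20.18
tool_pos: [0.5135, -0.1858, 0.2525]
tool_rot: [0.001, 0.044, 0.999, -0.0]
ft_force: [3.5, 0.9, 0.0]
opening: 0.146
grip_force: 36.0
```

Call:
servo_tool:
  linear:
    - [-0.0089,0.0008,-0.0028]
    - [-0.0086,0.0008,-0.0034]
    - [-0.0084,0.0008,-0.004]
    - [-0.0081,0.0007,-0.0045]
    - [-0.0078,0.0007,-0.0051]
    - [-0.0074,0.0007,-0.0056]
    - [-0.007,0.0006,-0.0061]
    - [-0.0066,0.0006,-0.0066]
    - [-0.0061,0.0006,-0.007]
    - [-0.0056,0.0005,-0.0074]
    - [0,0,0]
  rot:
    - [0,0,0]
    - [0,0,0]
    - [0,0,0]
    - [0,0,0]
    - [0,0,0]
    - [0,0,0]
    - [0,0,0]
    - [0,0,0]
    - [0,0,0]
    - [0,0,0]
    - [0,0,0]

```text
time: 21.55
tool_pos: [0.4394, -0.1798, 0.1998]
tool_rot: [0.001, 0.045, 0.999, -0.001]
ft_force: [5.2, -2.4, -1.6]
opening: 0.144
grip_force: 34.1
```

Run:
```python
from h import *
s=manip.get_state();p=s["tool_pos"]+[0,0,.008];print(p,s["ft_force"],s["opening"])
ex=np.array([.996,-.0896,0]);c=np.array([.4702,-.1824,0])
h=c+.08*ex+[0,0,.13]; d=p-h; x=d@ex; z=d[2]; print(np.hypot(x,z), np.pi-np.arctan2(28,134)-np.arctan2(z,x))
print("shut target TCP",h-.134*ex+[0,0,.020])
```

```text
[ 0.4394448  -0.17975397  0.20778013] [ 5.17893402 -2.38035907 -1.64375451] 0.14412330431189288
0.13543458072662742 0.40575790559473734
shut target TCP [ 0.416416  -0.1775616  0.15     ]
```

Call:
servo_tool:
  linear:
    - [-0.005,0.0005,-0.0078]
    - [-0.0046,0.0004,-0.0081]
    - [-0.004,0.0004,-0.0084]
    - [-0.0017,0.0002,-0.0043]
    - [-0.0017,0.0002,-0.0044]
    - [-0.0014,0.0001,-0.0044]
    - [-0.0014,0.0001,-0.0045]
    - [-0.001,0.0001,-0.004]
    - [0,0,0]
    - [0,0,0]
  rot:
    - [0,0,0]
    - [0,0,0]
    - [0,0,0]
    - [0,0,0]
    - [0,0,0]
    - [0,0,0]
    - [0,0,0]
    - [0,0,0]
    - [0,0,0]
    - [0,0,0]

```text
time: 22.8
tool_pos: [0.4167, -0.1778, 0.1531]
tool_rot: [-0.002, 0.045, 0.999, -0.001]
ft_force: [-2.0, -6.0, 3.1]
opening: 0.144
grip_force: 30.0
```

Call:
servo_tool:
  linear:
    - [-0.0005,0,-0.002]
    - [-0.0003,0,-0.0015]
    - [0,0,0]
    - [0,0,0]
  rot:
    - [0,0,0]
    - [0,0,0]
    - [0,0,0]
    - [0,0,0]

```text
time: 23.3
tool_pos: [0.4159, -0.1777, 0.1499]
tool_rot: [-0.002, 0.045, 0.999, -0.001]
ft_force: [-1.4, -5.6, 3.8]
opening: 0.147
grip_force: 30.0
```

Call:
servo_tool:
  linear:
    - [0,0,-0.001]
    - [0,0,0]
    - [0,0,0]
  rot:
    - [0,0,0]
    - [0,0,0]
    - [0,0,0]

```text
time: 23.68
tool_pos: [0.4157, -0.1777, 0.149]
tool_rot: [-0.003, 0.045, 0.999, -0.001]
ft_force: [-3.1, -4.9, 3.7]
opening: 0.147
grip_force: 30.0
```

Call:
servo_tool:
  linear:
    - [0,0,-0.001]
    - [0,0,0]
    - [0,0,0]
  rot:
    - [0,0,0]
    - [0,0,0]
    - [0,0,0]

```text
time: 24.05
tool_pos: [0.4155, -0.1777, 0.1479]
tool_rot: [-0.003, 0.045, 0.999, -0.001]
ft_force: [-4.0, -5.1, 3.9]
opening: 0.144
grip_force: 30.0
```

Call:
servo_tool:
  linear:
    - [0,0,-0.001]
    - [0,0,0]
    - [0,0,0]
  rot:
    - [0,0,0]
    - [0,0,0]
    - [0,0,0]

```text
time: 24.42
tool_pos: [0.4155, -0.1777, 0.1477]
tool_rot: [-0.003, 0.045, 0.999, -0.001]
ft_force: [-6.3, -3.5, 7.9]
opening: 0.15
grip_force: 30.0
```

Call:
servo_tool:
  linear:
    - [0,0,-0.001]
    - [0,0,0]
    - [0,0,0]
  rot:
    - [0,0,0]
    - [0,0,0]
    - [0,0,0]

```text
time: 24.8
tool_pos: [0.4155, -0.1777, 0.1477]
tool_rot: [-0.002, 0.045, 0.999, -0.001]
ft_force: [-6.0, -4.3, 11.4]
opening: 0.148
grip_force: 30.0
```

Call:
servo_tool:
  linear:
    - [0,0,-0.001]
    - [0,0,0]
    - [0,0,0]
  rot:
    - [0,0,0]
    - [0,0,0]
    - [0,0,0]

```text
time: 25.18
tool_pos: [0.4155, -0.1777, 0.1476]
tool_rot: [-0.002, 0.045, 0.999, -0.001]
ft_force: [-8.4, -2.5, 15.1]
opening: 0.148
grip_force: 30.0
```

Call:
servo_tool:
  linear:
    - [0,0,0.002]
    - [0,0,0]
  rot:
    - [0,0,0]
    - [0,0,0]

```text
time: 25.42
tool_pos: [0.4155, -0.1777, 0.1477]
tool_rot: [-0.003, 0.045, 0.999, -0.001]
ft_force: [-5.6, -4.7, 7.2]
opening: 0.148
grip_force: 30.0
```

Call:
servo_tool:
  linear:
    - [0,0,0]
    - [0,0,0]
    - [0,0,0]
    - [0,0,0]
  rot:
    - [0,0,0]
    - [0,0,0]
    - [0,0,0]
    - [0,0,0]
  fingers: 0.35

```text
time: 25.92
tool_pos: [0.417, -0.1734, 0.1472]
tool_rot: [-0.001, 0.044, 0.999, 0.004]
ft_force: [0.6, 6.1, 8.1]
opening: 0.352
grip_force: 3.7
```

Call:
servo_tool:
  linear:
    - [0,0,0.005]
    - [0,0,0.01]
    - [0,0,0.02]
    - [0,0,0.03]
    - [0,0,0.03]
    - [0,0,0.03]
    - [0,0,0.02]
    - [0,0,0]
    - [0,0,0]
  rot:
    - [0,0,0]
    - [0,0,0]
    - [0,0,0]
    - [0,0,0]
    - [0,0,0]
    - [0,0,0]
    - [0,0,0]
    - [0,0,0]
    - [0,0,0]

```text
time: 27.05
tool_pos: [0.4173, -0.1768, 0.2913]
tool_rot: [-0.001, 0.044, 0.999, 0.001]
ft_force: [0.0, 0.4, 0.6]
opening: 0.35
grip_force: 0.0
```

Run:
```python
from h import *
Cs,S=img("scene","s6")
a=cv2.resize(S[150:270,200:420],(800,436),interpolation=cv2.INTER_CUBIC)
cv2.imwrite("pics/c6.png",a[:,:,::-1])
```

```text
(no output)
```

View pics/c6.png

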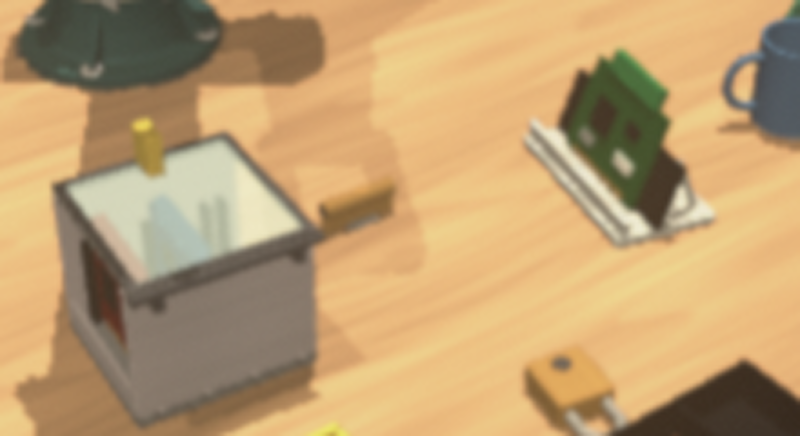

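The cover looks level on the cage and the card is still on the stand. I'll check that it's shut by projecting the expected shut geometry.

Run:
```python
from h import *
S=cv2.imread("pics/s6.png")
ex=np.array([.996,-.0896,0]);ey=np.array([.0896,.996,0]);c=np.array([.4702,-.1824,0])
C=cam("scene")
H=cv2.cvtColor(S,cv2.COLOR_BGR2HSV);k=cv2.inRange(H[175:205,230:252],(18,110,90),(36,255,255));yx=np.argwhere(k)
print("tab px rows",yx[:,0].min()+175,yx[:,0].max()+175,"cols",yx[:,1].min()+230,yx[:,1].max()+230)
for th in(0,.05,.1):
    d=-np.cos(th)*ex+[0,0,np.sin(th)];n=np.sin(th)*ex+[0,0,np.cos(th)];h=c+.08*ex+[0,0,.13]
    P=[h+.152*d+s*.073*ey+o*n for s in(1,-1) for o in (0,.007)]+[h+a*d+o*n for a in(.12,.148) for o in(.006,.042)]
    print(th,((proj(C,P)-[200,150])*800/220).round().tolist())
Ct,T=img("top","t7")
```

```text
tab px rows 182 197 cols 236 244
0 [[224.0, 136.0], [224.0, 128.0], [48.0, 189.0], [47.0, 181.0], [154.0, 176.0], [150.0, 136.0], [140.0, 158.0], [136.0, 118.0]]
0.05 [[224.0, 128.0], [223.0, 121.0], [47.0, 181.0], [46.0, 173.0], [154.0, 169.0], [151.0, 130.0], [139.0, 150.0], [136.0, 111.0]]
0.1 [[224.0, 120.0], [223.0, 113.0], [46.0, 173.0], [45.0, 165.0], [154.0, 163.0], [152.0, 125.0], [139.0, 142.0], [136.0, 105.0]]
```

```bash
python3 -c "
from h import *
print(manip.get_state()['ft_force'],manip.sign_off())"
```

```text
the job is handed in; nothing more can be done
[-1.28575076  0.11549252 -0.3373974 ] None
```

The green card is on the stand, about midway along and leaning on the backrest, the cage cover is fully shut as far as the camera shows, the blue and red cards are still in their slots, and I handed the job in at about 27 s of the 67 s allowed.

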